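# Close the instrument case for the autoclave

## Task

Close up the open instrument case for the autoclave: push the upright hold-down flap over until it lies flat across the forceps and spatula, then swing the open lid over and press it fully shut, easing it down rather than slamming it. Only push with the fingertips: do not grip or pick anything up, and leave the case, the instruments in it and the glassware beside it where they are.

Things in the scene. Friction and masses are not known exactly. Their poses are not given: they have to be found in the camera images.
- case: the open stainless steel instrument case, loose on the bench on rubber feet, about 2 kg in all, 150 mm deep (its x) by 260 mm wide (its y), walls 3 mm, rim 58 mm above the bench. Origin at the centre of its underside on the bench; its x points from the front (nearer the robot) to the lid's hinge side at the back, z up
- flap (a joint): hold-down flap inside the case, hinged near the front wall about a line along the case's y: 0 = folded down flat over the instruments, 1.57 = standing upright, growing as it stands up; stop at 1.75. It folds towards the back of the case (case +x). Stiff hinge (0.085 N m, about 1.5 N at the free edge): it stays where it is left. A slotted steel plate 75 mm long from hinge to free edge, 150 mm wide, 3 mm thick
- flap_hinge (a point): middle of the flap's hinge line, 55 mm to the front of the case centre, 36 mm above the bench; axes as the case's
- flap_edge (a point): middle of the flap's free edge, on the plain steel face (the face that looks to the front of the case when upright, and up when folded; it passes 3 mm from the hinge line). Site x points along the flap from hinge to free edge, z out of this face
- lid (a joint): the case's lid, hinged on the back rim about a line along the case's y: 0 = shut, growing as it opens; about 1.57 = standing upright, stop at 1.92. Stiff hinge (0.42 N m, about 3 N near the free edge): it stays where it is left and does not fall by itself. A flat perforated steel plate reaching 156 mm from hinge to free edge, 264 mm wide, 3 mm thick. It cannot shut over an upright flap: it jams on it
- lid_hinge (a point): middle of the lid's hinge line, 78 mm to the back of the case centre, 60 mm above the bench; axes as the case's
- lid_edge (a point): middle of the lid's free edge, on its outer face (the face that looks away from the robot when the lid stands open, and up when shut, then 63 mm above the bench; it passes 3 mm from the hinge line). Site -x points along the lid from hinge to free edge, z out of the outer face
- flap_plate: the flap's steel plate: this frame lies on the hinge line, x along the flap to its free edge, z out of the plain steel face
- flap_pads: two silicone pads, 58 x 16 x 6 mm, on the flap's other face (the underside when folded); frame as flap_plate's
- lid_plate: the lid's steel plate: this frame lies on the hinge line, -x along the lid to its free edge, z out of the outer face
- lid_mat: silicone mat, 120 x 220 x 4 mm (with 3 mm nubs), on the lid's inner face; frame as lid_plate's
- forceps: loose steel forceps, 144 mm long, 11 mm wide, 6 mm thick, lying in the case on the rubber rails 18 mm above the bench, along the case's y; origin at the middle of its underside
- spatula: loose steel spatula with a dark handle, 180 mm long, 10 mm wide, 6 mm thick, lying beside the forceps on the same rails; origin in its underside, near its middle
- bottle: glass bottle with a screw cap, 80 mm across, 165 mm tall, standing beside the case; origin at the centre of its foot
- flask: conical glass flask, 86 mm across its foot, 135 mm tall, standing near the case; origin at the centre of its foot
- beaker: glass beaker, 74 mm across, 95 mm tall, standing near the case; origin at the centre of its foot

How it is judged:
On the way, in this order (a step that is already met when the one before it is completed fails the run):
1. the hold-down flap lies flat while the lid still stands open (value of joint flap below 0.08 rad and value of joint lid above 1.2 rad), for 0.1 s.
2. the lid is fully shut over the folded flap (value of joint lid below 0.04 rad and value of joint flap below 0.08 rad), for 0.2 s.
At the end, for the whole second after the job is handed in: Flap folded flat (joint below 0.08 rad), lid shut over it (joint below 0.04 rad, about 6 mm at its edge), case level and within 30 mm of its start, forceps and spatula within 40 mm of where they lay, bottle, flask and beaker upright within 30 mm of where they stood (all of step 2 and distance of each of case, bottle, flask, beaker from where it was at the start of the episode below 0.03 m and angle between case's own z axis and vertical below 0.05 rad and linear speed of case below 0.02 m/s and distance of each of forceps, spatula from where it was at the start of the episode below 0.04 m and angle between each of bottle, flask, beaker's own z axis and vertical below 0.1 rad); the robot touches nothing.
It fails at once if the lid is slammed (it swings shut faster than 4 rad/s) (velocity of joint lid below -4 rad/s).
It fails at once if the case is shoved 30 mm or more, or lifted or tipped (distance of case from where it was at the start of the episode above 0.03 m or height (world z) of case above 0.012 m or angle between case's own z axis and vertical above 0.15 rad).
It fails at once if the forceps or spatula is lifted or carried off (distance of any of forceps, spatula from where it was at the start of the episode above 0.04 m).
It fails at once if the flap or lid is gripped (fingers press on its steel plate and on the silicone of its other face at once) ((contact force between the fingers and flap_plate above 2 N and contact force between the fingers and flap_pads above 2 N) or (contact force between the fingers and lid_plate above 2 N and contact force between the fingers and lid_mat above 2 N)).
It fails at once if the bottle, flask or beaker is shoved, lifted or knocked over (distance of any of bottle, flask, beaker from where it was at the start of the episode above 0.03 m or angle between any of bottle, flask, beaker's own z axis and vertical above 0.3 rad).
It also fails if it takes over 58 s, if anything falls off the work surface, if the arm or the gripper's body presses on something with over 40 N, if the wrist force passes 120 N, or if a joint passes its speed limit or range.

## Robot

A 6-joint arm with a two-finger parallel gripper is mounted at the origin on the work surface. World frame = base frame: x ahead of the robot, y to its left, z up, the work surface at z = 0. Lengths are in m, angles in rad, forces in N, time in s.
With the tool pointing down it reaches from about 0.375 to 0.975 m from the base axis. Payload 3.8 kg.
Tool frame: the origin (TCP) lies between the finger pads; the fingertips stand 25 mm ahead of it and the grasp point (between the pads) lies 6 mm ahead of it (env.finger_overhang is the distance from the TCP to the fingertips, in m); z points along the fingers, y is the direction in which the jaws open and shut (so a half turn about z gives the same grasp; the last joint's range is limited). The gripper opens to 88 mm and grips with 3 to 60 N. Pads are 18 mm wide; open, the fingers measure 123 mm over their backs; the gripper's body (75 mm by 187 mm) begins 45 mm behind the grasp point.
Start: joints at [1.178, 0.264, 1.604, -0, 1.274, -0.037], TCP at [0.235, 0.633, 0.264] pointing down, gripper open.
Joint ranges: [-2.63, 2.63], [-0.94, 2.18], [0.31, 2.57], [-1.31, 4.45], [0, 2.66], [-2.55, 2.55]. Speed limits (rad/s): [2.57, 2.57, 3.14, 3.14, 3.14, 3.14].

## Interface

Orientations are given as a unit quaternion [x, y, z, w].
In Python, from rig import readout, optics, env gives the robot as it stands. The module is installed in compiled form; this text tells all that it offers.
- The arm moves only by the tool drive_tool, never from a script. Its argument "series" is one flat list of numbers, 7 for each row, row after row: the shift along the tool's x, y, z in cm, then the turn, a rotation vector about the tool's x, y, z in rad, then the finger opening in cm, from 0 to 8.81. A call has 1 to 10 rows; each row shifts and turns the commanded pose from where the row before left it, along the tool's axes as they then stand; what a row does not reach is not made up. A row lasts 1/12 s, in which the tool goes at most 41.7 mm and 7.16 degrees, less where a joint would pass 70% of its speed; a pose out of reach is approached as far as the arm can. A call is refused whole if a number of a shift passes 4.17 or a number of a turn 0.125, either way. A call with a gripper value outside its range is refused whole. The fingers move at their own pace and stop on an object; "squeeze" is the grip in N (left out, the last holds). Time passes only in rows, so rows that do not move let the fingers close. It gives the time, the measured TCP pose, the force and the opening at its end, in the units of the state.
- readout.read_state(): the state, without advancing time (a new reading comes with each control period).
- optics.read_camera(name): name is "side" or "top"; returns a dict with "image" (400x640x3 uint8, blue, green, red), "vfov" (degrees; the focal length in pixels is half the picture's height over the tangent of half this angle, whatever the lens; pixels are square), "cx", "cy" (the principal point, pixels), "rvec" (rotation vector, rad) and "tvec" (3), from world to camera coordinates, as OpenCV has them. Camera axes: x right, y down, z forward; pixel columns grow to the right and rows downward; lengths in m; the calibration is good to about 2 mm. A picture is of the moment at which its call begins. There is no depth.
- env.job_done(): hands the job in, once; it reports no verdict.
The state is a dict: "clock": time; "joints": joint angles; "qvel": joint speeds; "joint_efforts": joint torques, N m; "tool_pos": TCP position; "ee_rot": TCP orientation; "ft_force": force on the tool from outside, world axes, zero at the start; "wrist_torque": the same for the moment, N m; "opening": opening from 0.0 (shut) to 1.0 (fully open).
Only numpy, scipy, OpenCV 4.12 (cv2) and the standard library are available. Lean on these libraries where they do the work, as an engineer would, in place of code of your own. Each camera call takes 0.05 s, during which the arm holds its last target.

## Working session

There is one attempt and no reset: what is moved stays moved. The work goes in short steps, Python scripts to look and compute and a tool call to move; the robot and the scene stay as the last step left them, time stands still between calls to the robot, and variables do not carry over. Pictures are saved under pics/ and viewed, and the job is handed in when it is done.

Besides the shell and the picture viewer there is one more tool, called after "Call:" as name(argument=value, ...), one argument or row to a line, values as JSON. drive_tool: Moves the arm, as the interface text tells. Its arguments: {"type":"object","properties":{"series":{"type":"array","items":{"type":"number"}},"squeeze":{"type":"number"}},"required":["series"]}

```bash
mkdir -p pics; python3 - <<'E'
from rig import readout, optics, env
import cv2
print(readout.read_state(), env.finger_overhang)
for n in("side","top"):
    d=optics.read_camera(n); cv2.imwrite(f"pics/{n}0.png",d["image"]); print(n,{k:v for k,v in d.items() if k!="image"})
E
```

```text
{'clock': 0.0, 'joints': array([ 1.17809112e+00,  2.64765873e-01,  1.60533504e+00, -4.99065851e-05,
        1.27365508e+00, -3.68996192e-02]), 'qvel': array([-0.00097271, -0.00035374, -0.00049801, -0.0013445 , -0.00127846,
        0.00017224]), 'joint_efforts': array([-2.18899469e-03, -5.02095652e+01, -3.56881320e+01,  7.25512393e-02,
        2.92900577e-02, -1.50326091e-04]), 'tool_pos': array([0.23490918, 0.63213768, 0.26240038]), 'ee_rot': array([ 1.76958536e-01,  9.84217713e-01, -1.06189211e-03, -2.07258199e-04]), 'ft_force': array([-0.67671545,  0.40224824, -0.00748115]), 'wrist_torque': array([ 0.00750976,  0.02164438, -0.03025063]), 'opening': 0.9986877102288624} 0.025
side {'vfov': 52.194577887160705, 'cx': 325.95334811920765, 'cy': 197.1645203706326, 'rvec': array([ 0.2199827 , -2.77849651,  1.33676403]), 'tvec': array([0.57471948, 0.08711274, 0.98768305])}
top {'vfov': 45.22118398759534, 'cx': 325.93087274373516, 'cy': 196.74093828273587, 'rvec': array([ 2.1945885 , -2.17583381,  0.06725354]), 'tvec': array([0.0546965 , 0.59185055, 1.19104684])}
```

View pics/side0.png

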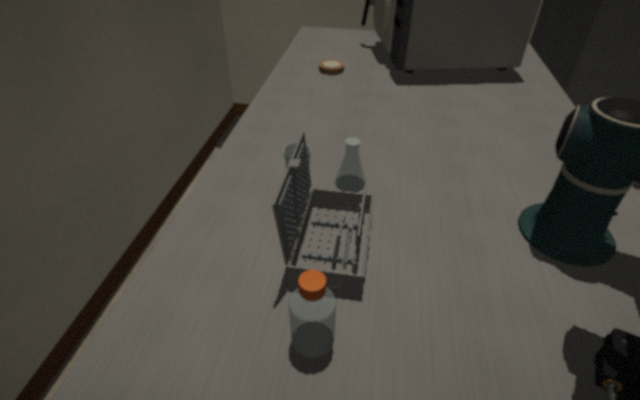

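View pics/top0.png

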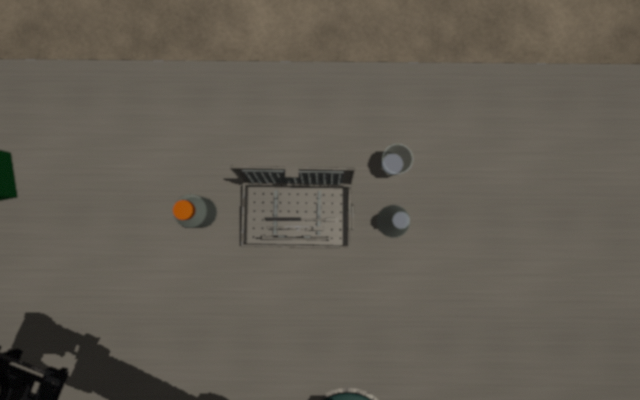

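```bash
python3 - <<'E'
import cv2,numpy as np
a=cv2.imread("pics/top0.png")[140:260,160:420]; b=cv2.imread("pics/side0.png")[125:305,260:400]
g=lambda i:np.clip(255*(i/255.)**.55*1.15,0,255).astype('uint8')
cv2.imwrite("pics/topc.png",cv2.resize(g(a),None,fx=3,fy=3,interpolation=cv2.INTER_CUBIC))
cv2.imwrite("pics/sidec.png",cv2.resize(g(b),None,fx=3.3,fy=3.3,interpolation=cv2.INTER_CUBIC))
E
```

```text
(no output)
```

View pics/topc.png

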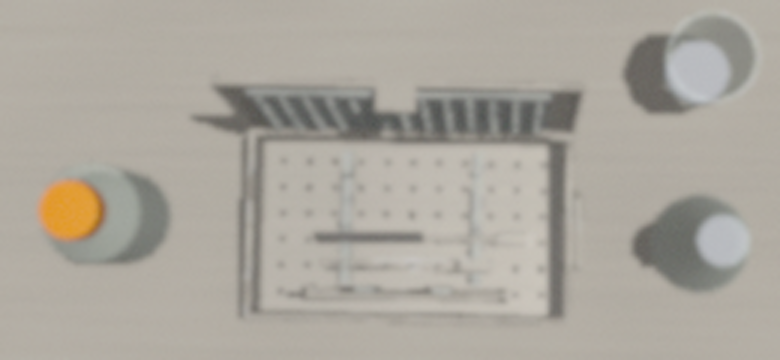

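View pics/sidec.png

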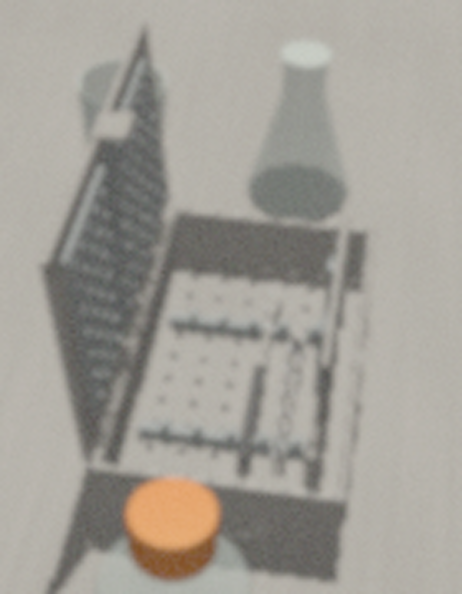

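```bash
cat > h.py <<'E'
import numpy as np,cv2,pickle,os
from rig import optics
def cams():
    if not os.path.exists('cal.pkl'):
        pickle.dump({n:{k:v for k,v in optics.read_camera(n).items() if k!='image'} for n in('side','top')},open('cal.pkl','wb'))
    return pickle.load(open('cal.pkl','rb'))
C=cams()
def ray(n,u,v):
    d=C[n];f=200/np.tan(np.radians(d['vfov']/2));R=cv2.Rodrigues(d['rvec'])[0]
    return -R.T@d['tvec'], R.T@np.array([(u-d['cx'])/f,(v-d['cy'])/f,1])
def plane(n,u,v,z):
    o,r=ray(n,u,v);return o+r*(z-o[2])/r[2]
def proj(n,p):
    d=C[n];f=200/np.tan(np.radians(d['vfov']/2));R=cv2.Rodrigues(d['rvec'])[0]
    c=R@np.asarray(p,float)+d['tvec'];return c[:2]/c[2]*f+[d['cx'],d['cy']]
E
python3 - <<'E'
from h import *
np.set_printoptions(precision=4,suppress=True)
for n in C: print(n,ray(n,0,0)[0])
T=lambda x,y:(160+x/3-.33,140+y/3-.33); S=lambda x,y:(260+x/3.3-.35,125+y/3.3-.35)
for nm,p,z in[('FL',(241,315),.058),('FR',(563,317),.058),('BL',(247,132),.058),('BR',(568,137),.058),('flapL',(305,292),.111),('flapR',(504,296),.111),('cap',(71,210),.165),('lidL',(212,85),.216),('lidR',(583,92),.216)]:
    print('top',nm,plane('top',*T(*p),z))
for nm,p,z in[('FL',(347,495),.058),('FR',(365,234),.058),('BL',(90,465),.058),('BR',(178,213),.058),('flapL',(315,365),.111),('flapR',(342,222),.111),('lidL',(47,265),.216),('lidR',(145,30),.216),('flaskfoot',(297,195),0),('flasktop',(305,53),.135)]:
    print('side',nm,plane('side',*S(*p),z))
E
```

```text
side [0.4719 0.7961 0.6759]
top [0.511  0.0535 1.228 ]
top FL [0.4705 0.2672 0.058 ]
top FR [0.4712 0.0066 0.058 ]
top BL [0.6192 0.2653 0.058 ]
top BR [0.6172 0.0034 0.058 ]
top flapL [0.4904 0.2083 0.111 ]
top flapR [0.4887 0.0544 0.111 ]
top cap [0.5503 0.375  0.165 ]
top lidL [0.6377 0.2622 0.216 ]
top lidR [ 0.6349 -0.0003  0.216 ]
side FL [0.466 0.259 0.058]
side FR [0.4719 0.007  0.058 ]
side BL [0.6217 0.261  0.058 ]
side BR [0.6125 0.0054 0.058 ]
side flapL [0.4933 0.2069 0.111 ]
side flapR [0.4883 0.0641 0.111 ]
side lidL [0.6373 0.2641 0.216 ]
side lidR [0.6336 0.0115 0.216 ]
side flaskfoot [ 0.5317 -0.1101  0.    ]
side flasktop [ 0.533  -0.1139  0.135 ]
```

Call:
drive_tool(
  series=[0,0,0,0,0,-0.119,8,0,0,0,0,0,-0.119,8,0,0,0,0,0,-0.119,8,-1.2,-3,0,0,0,0,8,-1.2,-3,0,0,0,0,8,-1.2,-3,0,0,0,0,8,-1.2,-3,0,0,0,0,8,-1.2,-3,0,0,0,0,8,-1.2,-3,0,0,0,0,8,-1.2,-3,0,0,0,0,8],
)

```text
clock: 1.03
tool_pos: [0.3195, 0.4213, 0.2635]
ee_rot: [-0.001, 1.0, -0.0, -0.0]
ft_force: [0.6, -0.4, 1.0]
opening: 0.906
```

Call:
drive_tool(
  series=[-1.25,-2.9,0,0,0,0,8,-1.25,-2.9,0,0,0,0,8,-1.25,-2.9,0,0,0,0,8,-1.25,-2.9,0,0,0,0,8,-1.25,-2.9,0,0,0,0,8,-1.25,-2.9,0,0,0,0,8,-1.25,-2.9,0,0,0,0,8,-1.25,-2.9,0,0,0,0,8,-1.25,-2.9,0,0,0,0,8,-1.25,-2.9,0,0,0,0,8],
)

```text
clock: 1.87
tool_pos: [0.4449, 0.1314, 0.2637]
ee_rot: [-0.001, 1.0, 0.0, 0.0]
ft_force: [1.1, 0.7, 1.2]
opening: 0.907
```

Call:
drive_tool(
  series=[0,0,2.5,0,0,0,8,0,0,2.5,0,0,0,8,0,0,2.5,0,0,0,8,0,0,2.5,0,0,0,8,0,0,2.4,0,0,0,8,0,0,2,0,0,0,8,-1,0,0,0,0,0,8,-0.8,0,0,0,0,0,8],
)

```text
clock: 2.53
tool_pos: [0.4624, 0.1328, 0.1188]
ee_rot: [-0.001, 1.0, -0.0, -0.001]
ft_force: [0.2, 0.6, 1.0]
opening: 0.911
```

```bash
cat > look.py <<'E'
import sys
from h import *
g=lambda i:np.clip(255*(i/255.)**.55*1.15,0,255).astype('uint8')
t=sys.argv[1]
a=optics.read_camera('top')['image'];b=optics.read_camera('side')['image']
cv2.imwrite(f'pics/raw_top{t}.png',a);cv2.imwrite(f'pics/raw_side{t}.png',b)
A=cv2.resize(g(a[130:270,210:370]),None,fx=2.5,fy=2.5,interpolation=cv2.INTER_CUBIC)
B=cv2.resize(g(b[110:310,255:400]),None,fx=2.7,fy=2.7,interpolation=cv2.INTER_CUBIC)
o=np.zeros((max(A.shape[0],B.shape[0]),A.shape[1]+B.shape[1],3),'uint8');o[:A.shape[0],:A.shape[1]]=A;o[:B.shape[0],A.shape[1]:]=B
cv2.imwrite(f'pics/look{t}.png',o)
E
python3 look.py 1
```

```text
(no output)
```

View pics/look1.png

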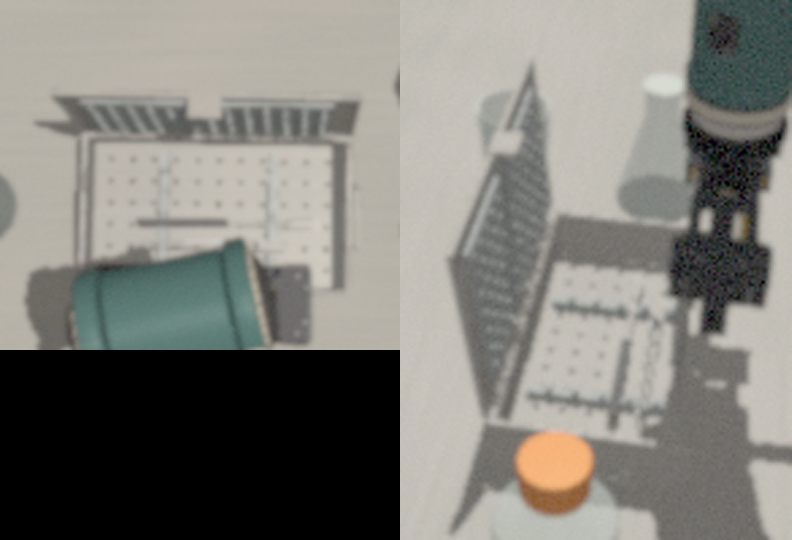

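Call:
drive_tool(
  series=[-0.75,0,0,0,0,0,8,-0.75,0,0,0,0,0,8,-0.75,0,0.02,0,0,0,8,-0.75,0,0.1,0,0,0,8,-0.73,0,0.2,0,0,0,8,-0.7,0,0.3,0,0,0,8,-0.65,0,0.4,0,0,0,8,-0.6,0,0.46,0,0,0,8],
)

```text
clock: 3.3
tool_pos: [0.5205, 0.133, 0.1046]
ee_rot: [-0.001, 1.0, -0.0, 0.0]
ft_force: [-0.9, -0.1, 0.8]
opening: 0.909
```

```bash
python3 look.py 2
```

```text
(no output)
```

View pics/look2.png

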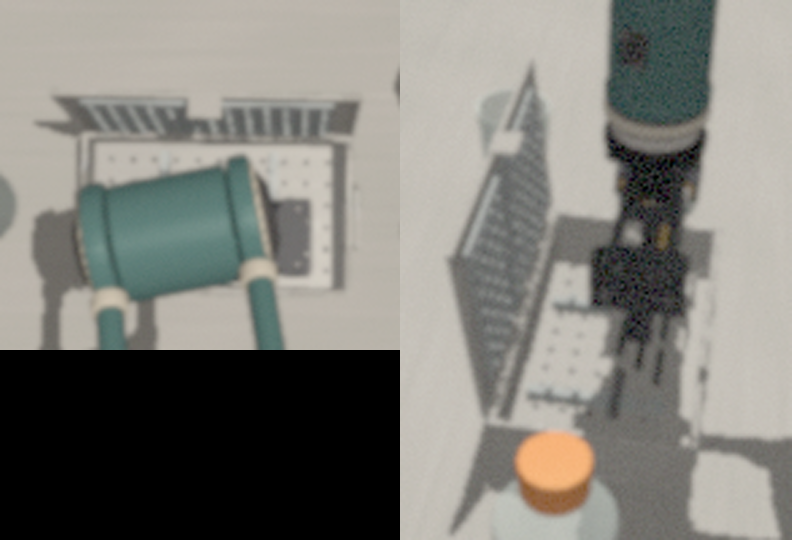

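Call:
drive_tool(
  series=[-0.52,0,0.54,0,0,0,8,-0.46,0,0.6,0,0,0,8,-0.36,0,0.67,0,0,0,8,-0.28,0,0.71,0,0,0,8,-0.19,0,0.73,0,0,0,8,-0.1,0,0.7,0,0,0,8,0,0,0.15,0,0,0,8,0,0,0,0,0,0,8],
)

```text
clock: 4.07
tool_pos: [0.5389, 0.1331, 0.0643]
ee_rot: [-0.001, 1.0, -0.0, -0.0]
ft_force: [-2.4, -1.2, 6.2]
opening: 0.907
```

Call:
drive_tool(
  series=[0,0,0.2,0,0,0,8,0,0,0.2,0,0,0,8,0,0,0,0,0,0,8,0,0,0,0,0,0,8],
)

```text
clock: 4.4
tool_pos: [0.539, 0.1331, 0.0639]
ee_rot: [-0.001, 1.0, -0.0, -0.0]
ft_force: [-12.4, -3.0, 31.1]
opening: 0.908
```

Call:
drive_tool(
  series=[0,0,-0.4,0,0,0,8,0,0,-1,0,0,0,8,0,0,-3,0,0,0,8,0,0,-3,0,0,0,8,0,0,-3,0,0,0,8,0,0,-3,0,0,0,8,0,0,-3,0,0,0,8,0,0,-3,0,0,0,8,0,0,-3,0,0,0,8],
)

```text
clock: 5.15
tool_pos: [0.5384, 0.1331, 0.2851]
ee_rot: [-0.001, 1.0, 0.0, 0.0]
ft_force: [0.4, -0.4, -0.4]
opening: 0.911
```

```bash
python3 look.py 3
```

```text
(no output)
```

View pics/look3.png

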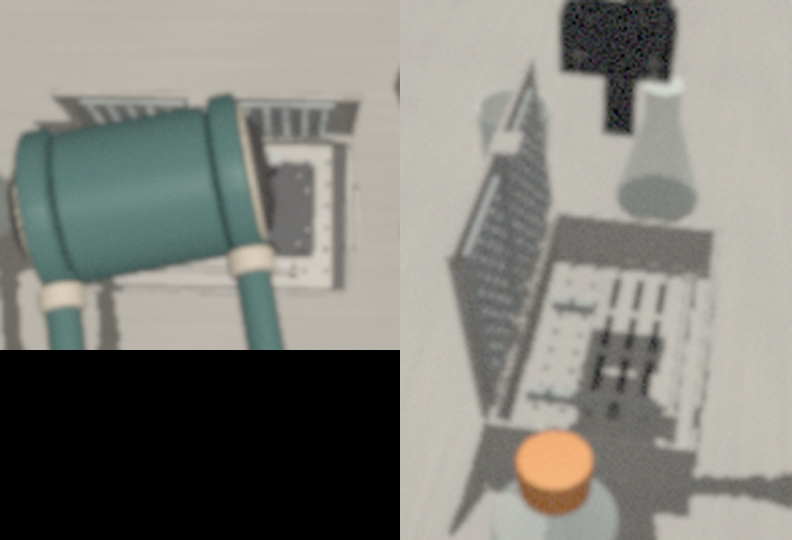

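Call:
drive_tool(
  series=[-2.1,0,0,0,0,0,8,-2.1,0,0,0,0,0,8,-2.1,0,0,0,0,0,8,-2.1,0,0,0,0,0,8,-2.1,0,0,0,0,0,8,-2.1,0,0,0,0,0,8,-2.1,0,0,0,0,0,8,0,0,0,0,0,0,8],
)

```text
clock: 5.92
tool_pos: [0.688, 0.1329, 0.2813]
ee_rot: [-0.0, 1.0, -0.0, -0.0]
ft_force: [0.6, -0.2, -0.2]
opening: 0.908
```

Call:
drive_tool(
  series=[0,0,2,0,0,0,8,0,0,2,0,0,0,8,0,0,1.5,0,0,0,8,0,0,1,0,0,0,8,0,0,0,0,0,0,8],
)

```text
clock: 6.33
tool_pos: [0.683, 0.133, 0.2146]
ee_rot: [-0.001, 1.0, -0.001, -0.003]
ft_force: [0.1, -0.1, -0.1]
opening: 0.905
```

```bash
python3 look.py 4
```

```text
(no output)
```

View pics/look4.png

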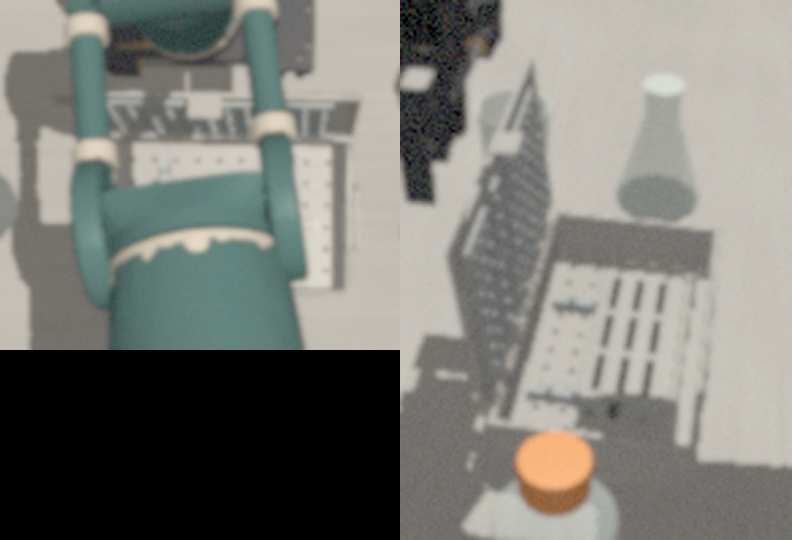

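Call:
drive_tool(
  series=[0.7,0,-0.1,0,0,0,8,0.7,0,-0.1,0,0,0,8,0.7,0,-0.1,0,0,0,8,0.7,0,-0.1,0,0,0,8,0.7,0,-0.1,0,0,0,8,0.7,0,0,0,0,0,8,0.65,0,0,0,0,0,8,0,0,0,0,0,0,8],
)

```text
clock: 7.1
tool_pos: [0.6365, 0.1334, 0.225]
ee_rot: [-0.001, 1.0, 0.0, 0.001]
ft_force: [-0.1, 0.5, -1.0]
opening: 0.911
```

Call:
drive_tool(
  series=[0.2,0,0.3,0,0,0,8,0.8,0,0.02,0,0,0,8,0.8,0,0.05,0,0,0,8,0.8,0,0.09,0,0,0,8,0.78,0,0.14,0,0,0,8,0.78,0,0.19,0,0,0,8,0.76,0,0.23,0,0,0,8,0.75,0,0.28,0,0,0,8,0.73,0,0.32,0,0,0,8,0.7,0,0.37,0,0,0,8],
)

```text
clock: 7.93
tool_pos: [0.5652, 0.1331, 0.2035]
ee_rot: [-0.001, 1.0, -0.0, -0.0]
ft_force: [2.9, 1.8, 0.2]
opening: 0.909
```

```bash
python3 look.py 5
```

```text
(no output)
```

View pics/look5.png

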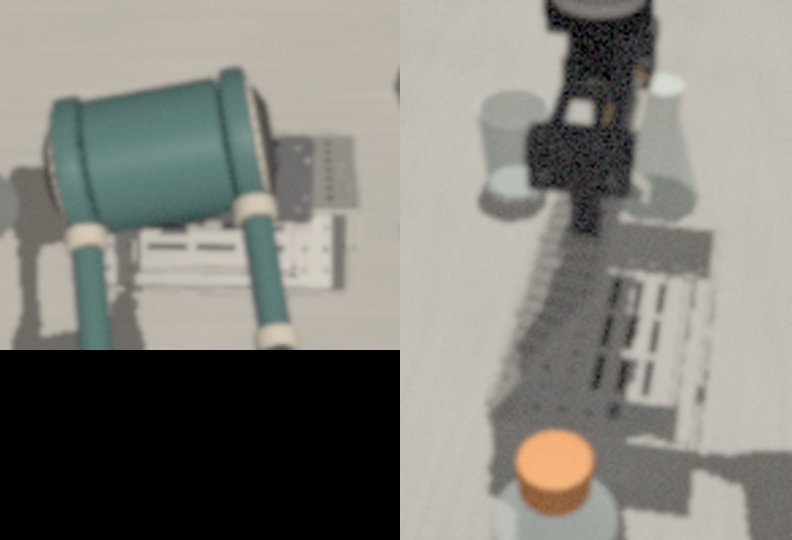

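Call:
drive_tool(
  series=[0.68,0,0.38,0,0,0,8,0.66,0,0.42,0,0,0,8,0.64,0,0.46,0,0,0,8,0.6,0,0.5,0,0,0,8,0.57,0,0.55,0,0,0,8,0.54,0,0.59,0,0,0,8,0.5,0,0.62,0,0,0,8,0.47,0,0.64,0,0,0,8,0.44,0,0.67,0,0,0,8],
)

```text
clock: 8.78
tool_pos: [0.5145, 0.1331, 0.1551]
ee_rot: [-0.001, 1.0, 0.0, -0.0]
ft_force: [1.9, 0.5, 0.8]
opening: 0.908
```

Call:
drive_tool(
  series=[0.4,0,0.68,0,0,0,8,0.35,0,0.71,0,0,0,8,0.31,0,0.73,0,0,0,8,0.27,0,0.75,0,0,0,8,0.22,0,0.76,0,0,0,8,0.17,0,0.77,0,0,0,8,0.1,0,0.75,0,0,0,8,0.1,0,0.7,0,0,0,8,0.05,0,0.6,0,0,0,8],
)

```text
clock: 9.53
tool_pos: [0.4951, 0.133, 0.0902]
ee_rot: [-0.001, 1.0, -0.0, -0.0]
ft_force: [0.5, 0.7, 1.5]
opening: 0.907
```

Tip at 0.065; shut is 0.063. Press gently.

Call:
drive_tool(
  series=[0,0,0.15,0,0,0,8,0,0,0.15,0,0,0,8,0,0,0.15,0,0,0,8,0,0,0,0,0,0,8,0,0,0,0,0,0,8,0,0,0,0,0,0,8],
)

```text
clock: 10.03
tool_pos: [0.4947, 0.1329, 0.0882]
ee_rot: [-0.001, 1.0, -0.0, -0.001]
ft_force: [-7.0, -1.4, 13.9]
opening: 0.907
```

Call:
drive_tool(
  series=[0,0,0.15,0,0,0,8,0,0,0.1,0,0,0,8,0,0,0,0,0,0,8,0,0,0,0,0,0,8,0,0,0,0,0,0,8],
)

```text
clock: 10.45
tool_pos: [0.4947, 0.1329, 0.0879]
ee_rot: [-0.001, 1.0, -0.0, -0.001]
ft_force: [-15.1, -3.0, 30.9]
opening: 0.907
```

Call:
drive_tool(
  series=[0,0,-0.4,0,0,0,8,0,0,-0.6,0,0,0,8,0,0,-2,0,0,0,8,0,0,-3,0,0,0,8,0,0,-3,0,0,0,8,0,0,-3,0,0,0,8,2,0,-3,0,0,0,8,2.5,0,-2,0,0,0,8,2.5,0,-1,0,0,0,8,0,0,0,0,0,0,8],
)

```text
clock: 11.28
tool_pos: [0.4237, 0.1331, 0.267]
ee_rot: [-0.001, 1.0, 0.001, 0.001]
ft_force: [1.4, 0.3, -0.3]
opening: 0.906
```

```bash
python3 look.py 6
```

```text
(no output)
```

View pics/look6.png

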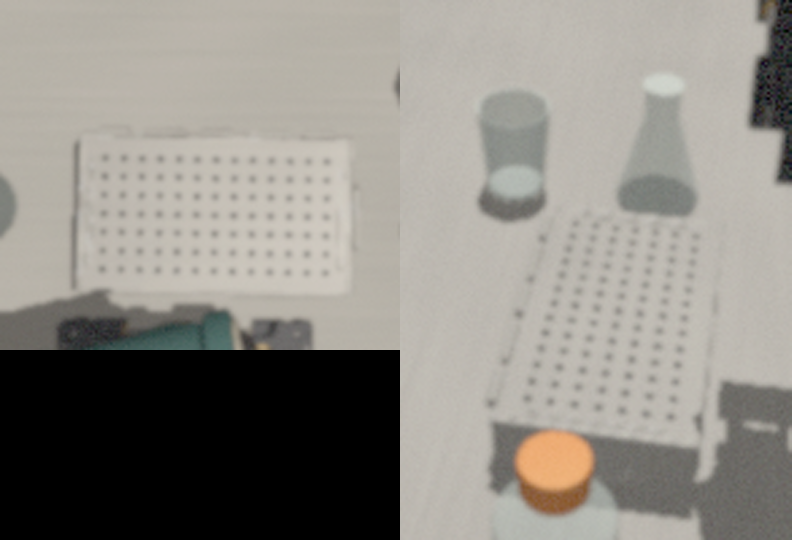

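```bash
python3 - <<'E'
from h import *
np.set_printoptions(precision=4,suppress=True)
T=lambda x,y:(210+x/2.5-.3,130+y/2.5-.3); S=lambda x,y:(255+(x-400)/2.7-.3,110+y/2.7-.3)
for a,b in[((80,290),(697,440)),((349,292),(714,228)),((82,136),(494,404)),((351,140),(558,212))]:
    o1,d1=ray('top',*T(*a));o2,d2=ray('side',*S(*b))
    s=np.linalg.lstsq(np.c_[d1,-d2],o2-o1,rcond=None)[0];p=o1+s[0]*d1;q=o2+s[1]*d2
    print((p+q)/2,np.linalg.norm(p-q))
E
```

```text
[0.4675 0.2614 0.0665] 0.0016479085552399179
[0.4694 0.0019 0.0587] 0.002030388683457747
[0.6161 0.2606 0.0769] 0.0006599010632143843
[0.6154 0.0006 0.0571] 0.002153841660948402
```

```bash
python3 -c "
from rig import env,readout
print(env.job_done())"
```

```text
the job is handed in; nothing more can be done
None
```

The flap is folded flat and the lid is shut over it. I handed the job in at about 11.4 s; no verdict was reported.

**How it was done:** I kept the gripper open the whole time and only pushed with the fingertips. They followed the flap over its arc and pressed it down, then went behind the lid and swung it over at about 0.7 rad/s. I finished with a press of about 31 N on the lid and backed away.

**Checks that agreed:**
- **Flap:** it stopped firmly with the fingertips 39 mm above the bench, which is the expected folded height. The picture taken while the lid was still open shows it flat.
- **Lid:** it stopped firmly with the fingertips 63 mm above the bench, the expected shut height. The last pictures show it closed over the case, with its front edge at x ≈ 0.468 m against 0.4665 m expected.
- **Surroundings:** in those pictures the case, flask and beaker look unmoved and upright, and so does the bottle as far as it is in view. I judged this by eye and did not measure positions again. I could not check the forceps and spatula under the closed lid.
- **Robot:** it was clear of everything at the end.

**Check that was less clear:** corner heights worked out from the two cameras came to 57–77 mm instead of 63 mm. The worst was the back-left corner next to the hinge, probably because the blurred corners were picked by hand. For that reason I relied on the fingertip height and force to judge the lid fully shut.

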